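# Jack the drooping lathe bed extension level and hold it

## Task

The hinged bed extension of the lathe (the part that carries the tailstock with the red crank) droops; stand the blue lever jack on the bench with its saddle centred under the yellow-marked lift pad. Press the yellow pump handle right down once and let it come all the way back up so that the saddle beds in, then press it right down again and finish holding it there with the fingers, the extension carried level by the jack alone, while I fit the bolts. Do not touch the lathe with the robot, and leave the other things on the bench where they are.

Things in the scene. Friction and masses are not known exactly. Their poses are not given: they have to be found in the camera images.
- jack: Blue lever jack, loose, 0.87 kg. Origin under its grip tower, +x to the saddle, z up. Base plate 76 mm wide, 10 thick, x -132 to +108 mm. Grip tower: block 36 (x) x 30 (y) mm at the origin, top 85 mm up: take the jack here, fingers closing along y. Saddle: steel disc, diameter 36, at x = +78 mm, top 58 mm up with the handle up. Handle points to -x; its pivot: x = -26 mm, 50 mm up, axis y
- saddle_top (a point): centre of the flat top of the jack's steel saddle; it rises 54 mm per rad of handle, 28 mm in a full stroke, and sinks again when the handle comes up
- pump_handle (a joint): pump handle, rad: 0 = up (spring and load drive it back, damped, within about 1.5 s once let go), 0.52 = right down at its stop. It slopes up 0.45 rad away from the tower at 0, down 0.07 rad at 0.52. Takes 3 to 6 N at the press pad when free, 10 to 20 N under load. It does not latch
- press_pad (a point): middle of the top of the yellow paddle (70 long, 34 wide, 12 mm thick) at the handle's end: 130 mm along the handle from its pivot, 6 mm above its centre line; 112 mm above the bench with the handle up, 47 mm right down. Push it down from above, following its arc about the pivot
- lathe: Dark green cast-iron bench lathe, fixed. Origin on the bench below its lift pad; +y along the bed to the headstock, z up. The bed extension's hinge is at x = 75, y = 280 mm, 110 mm up; from there it runs 412 mm along -y, 90 mm wide, lift pad on its -x side. Bed top 139 mm above the bench; tailstock and red crank at the extension's far end reach 290 mm
- lift_pad (a point): centre of the underside of the lift pad, a lug 60 (out along the lathe's -x) x 50 x 12 mm thick on the extension's side; a 32 mm yellow disc on its top marks it, its outer edge is yellow. 67 mm above the bench drooping (9 mm above the lowered saddle), 86 level, as a full stroke brings it. Pad's outer edge 28 mm from here along the lathe's -x, the extension's casting 30 mm the other way
- chestnut_bowl: half-hollowed chestnut bowl, 140 mm wide, 85 mm high; bystander, origin under its centre
- spur_drive: dark steel spur drive standing on its head, 32 mm wide, 85 mm high; bystander, origin under its centre
- live_center: steel live center with a brass ring, standing, 39 mm wide, 62 mm high; bystander, origin under its centre
- measuring_stick: boxwood measuring stick, 220 x 24 x 8 mm, lying along its x; bystander, origin under its centre
- lid_blank: pale wooden lid blank, disc 90 mm wide, 24 mm high; bystander, origin under its centre
- mallet: wooden mallet lying along its x, about 300 mm long; bystander

How it is judged:
By the outcome, as a careful person would: the job done as asked, in the order asked, and still so for the second after the job is handed in, while the arm keeps its last pose, push and grip.
It also fails if it takes over 59 s, if anything falls off the work surface, if the arm or the gripper's body presses on something with over 40 N, if the wrist force passes 120 N, or if a joint passes its speed limit or range.

## Robot

A 6-joint arm with a two-finger parallel gripper is mounted at the origin on the work surface. World frame = base frame: x ahead of the robot, y to its left, z up, the work surface at z = 0. Lengths are in m, angles in rad, forces in N, time in s.
With the tool pointing down it reaches from about 0.35 to 0.875 m from the base axis. Payload 4.2 kg.
Tool frame: the origin (TCP) lies at the very end of the fingers, on their centre line; the grasp point (between the pads) lies 19 mm behind it; z points along the fingers, y is the line along which they close (so a half turn about z gives the same grasp; the last joint's range is limited). The gripper opens to 87 mm and grips with 3 to 60 N. Pads are 19 mm wide; open, the fingers measure 117 mm over their backs; the gripper's body (75 mm by 190 mm) begins 51 mm behind the grasp point.
Start: joints at [1.594, 0.385, 0.008, 0, -1.194, -0.259], TCP at [0.146, 0.608, 0.223] pointing down, gripper open.
Joint ranges: [-3.14, 3.14], [-1.21, 2.06], [-1.07, 1.41], [-3.16, 2.05], [-2.99, -0.16], [-3.1, 3.1]. Speed limits (rad/s): [2.79, 2.79, 3.14, 3.14, 3.14, 3.14].

## Interface

Orientations are given as a rotation vector (axis times angle).
In Python, from bench import arm gives the robot as it stands. The module is installed in compiled form; this text tells all that it offers.
- The arm moves only by the shell command python3 -m creep 'ROWS' [FORCE]. ROWS is JSON, a list of rows, each a list of 7 numbers: the closure, from -1 (fully open) to 1 (shut), then the shift along the tool's x, y, z in mm, then the turn, a rotation vector about the tool's x, y, z in degrees. In form: [[claw, tx, ty, tz, wx, wy, wz], ...]. A call has exactly 5 rows; each row is the pose to reach, as a shift and turn from the pose commanded when the call began, along the tool's axes at that moment; what a row does not reach only later rows make up. A row lasts 1/10 s, in which the tool goes at most 50 mm and 8.59 degrees, less where a joint would pass 70% of its speed; a pose out of reach is approached as far as the arm can. A call with a gripper value outside its range is refused whole. The fingers move at their own pace and stop on an object; FORCE is the grip in N (left out, the last holds). Time passes only in rows, so rows that repeat a pose let the fingers close, or fill a call up. It gives the time, the measured TCP pose, the force, the opening and the grip force at its end, in the units of the state.
- arm.sense(): the state, without advancing time (a new reading comes with each control period).
- arm.get_image(name): name is "side" or "top" or "wrist"; returns (picture, depth): 384x512x3 uint8, red, green, blue; 384x512 float32, m along the optical axis (not along the pixel's ray), 0 where there is no reading.
- arm.get_calibration(name): a dict with "vfov" (degrees; the focal length in pixels is half the picture's height over the tangent of half this angle, whatever the lens; pixels are square), "cx", "cy" (the principal point, pixels), "eye" and "rotation" of the camera in the world; the wrist camera has in their place "tool_from_camera" (4x4, takes a point from camera to tool coordinates, whose origin is the TCP and whose axes are the flange's). Camera axes: x right, y down, z forward; pixel columns grow to the right and rows downward; lengths in m; the calibration is good to about 2 mm. A picture is of the moment at which its call begins: read the wrist's pose just before it. get_calibration takes no time and is no camera call.
- arm.job_done(): hands the job in; it is judged then, once.
The state is a dict: "clock": time; "joint_pos": joint angles; "joint_vel": joint speeds; "effort": joint torques, N m; "tcp_pos": TCP position; "eef_rot": TCP orientation; "contact_force": force on the tool from outside, world axes, zero at the start; "wrist_torque": the same for the moment, N m; "width": opening from 0.0 (shut) to 1.0 (fully open); "finger_force": force on a finger pad.
Only numpy, scipy, OpenCV 4.12 (cv2) and the standard library are available. Lean on these libraries where they do the work, as an engineer would, in place of code of your own. Each camera call takes 0.05 s, during which the arm holds its last target. There are 200 camera calls.

## Working session

There is one attempt and no reset: what is moved stays moved. The work goes in short steps, Python scripts to look and compute and a shell command to move; the robot and the scene stay as the last step left them, time stands still between calls to the robot, and variables do not carry over. Pictures are saved under pics/ and viewed, at most 12 in all, crops included, and the job is handed in when it is done.

```bash
mkdir -p pics; cat > h.py <<'E'
from bench import arm
import numpy as np, cv2
from scipy.spatial.transform import Rotation as R
def cam(n):
    c=arm.get_calibration(n); f=192/np.tan(np.radians(c["vfov"])/2)
    if n=="wrist":
        s=arm.sense(); T=np.eye(4); T[:3,:3]=R.from_rotvec(s["eef_rot"]).as_matrix(); T[:3,3]=s["tcp_pos"]
        M=T@np.array(c["tool_from_camera"]); return f,c["cx"],c["cy"],M[:3,:3],M[:3,3]
    return f,c["cx"],c["cy"],np.array(c["rotation"]),np.array(c["eye"])
def snap(n,name):
    C=cam(n); p,d=arm.get_image(n)
    cv2.imwrite(f"pics/{name}.png",p[:,:,::-1]); np.savez(f"{name}.npz",p=p,d=d,f=C[0],cx=C[1],cy=C[2],R=C[3],e=C[4])
def load(name): return np.load(name+".npz")
def cloud(z):
    v,u=np.mgrid[:384,:512]; d=z["d"]
    P=np.stack([(u-z["cx"])/z["f"]*d,(v-z["cy"])/z["f"]*d,d],-1)
    W=P@z["R"].T+z["e"]; W[d==0]=np.nan; return W
def onplane(z,u,v,h):
    r=z["R"]@np.array([(u-z["cx"])/z["f"],(v-z["cy"])/z["f"],1]); return z["e"]+r*(h-z["e"][2])/r[2]
E
python3 - <<'E'
from h import *
snap("top","t0"); snap("side","s0")
a=cv2.imread("pics/t0.png");b=cv2.imread("pics/s0.png")
cv2.imwrite("pics/t0b.png",cv2.resize(a,(800,600)));cv2.imwrite("pics/s0b.png",cv2.resize(b,(800,600)))
for n in("top","side"):
    C=arm.get_calibration(n);print(n,C)
s=arm.sense();print(s)
print(R.from_rotvec(s["eef_rot"]).as_matrix().round(3))
E
```

```text
top {'vfov': 50.733353435032406, 'cx': 258.1078173100044, 'cy': 191.12157001604365, 'eye': array([ 0.18321126, -0.03950816,  1.64312053]), 'rotation': array([-2.07379377,  2.13789437, -0.23339258])}
side {'vfov': 55.84499297082477, 'cx': 258.02391172705927, 'cy': 187.5325609499111, 'eye': array([ 0.50947811, -0.87230857,  1.04984113]), 'rotation': array([-2.4181542 , -0.01462986, -0.01497558])}
{'clock': 0.1, 'joint_pos': array([ 1.59360352e+00,  3.85482415e-01,  6.78054585e-03, -4.33351420e-04,
       -1.19402783e+00, -2.58597726e-01]), 'joint_vel': array([ 0.0011773 , -0.00238076,  0.00314092,  0.00088191,  0.00071164,
       -0.00144574]), 'effort': array([-6.17593196e-04, -3.91686416e+01,  1.87937021e+01,  4.23188746e+00,
        1.34953758e-02, -7.33126694e-05]), 'tcp_pos': array([0.14586743, 0.60718576, 0.22157465]), 'eef_rot': array([ 3.11779837e+00, -3.69538847e-01, -2.00444866e-04]), 'contact_force': array([-0.0142443 ,  0.66420007,  0.40935424]), 'wrist_torque': array([ 0.00471997,  0.00274295, -0.00222796]), 'finger_force': 0.0, 'width': 0.9955550895201927}
[[ 0.972 -0.234 -0.   ]
 [-0.234 -0.972 -0.002]
 [ 0.     0.002 -1.   ]]
```

View pics/t0b.png

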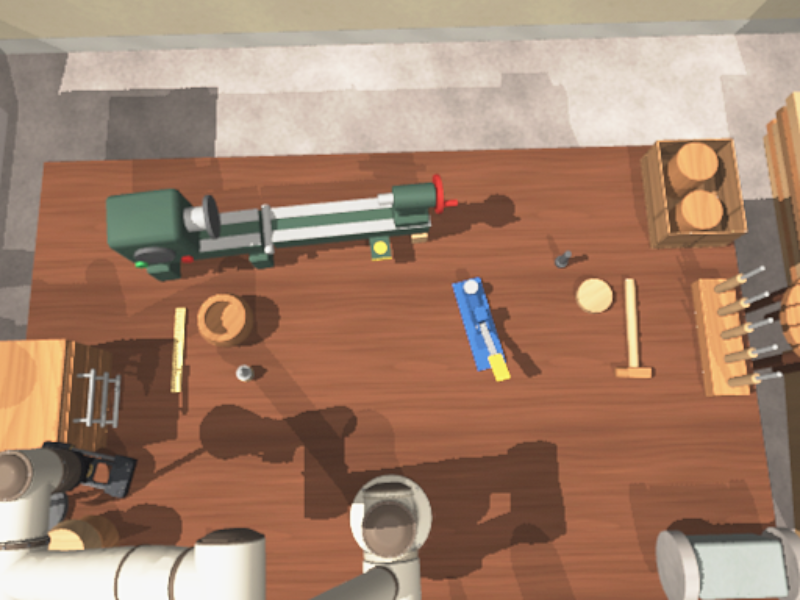

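View pics/s0b.png

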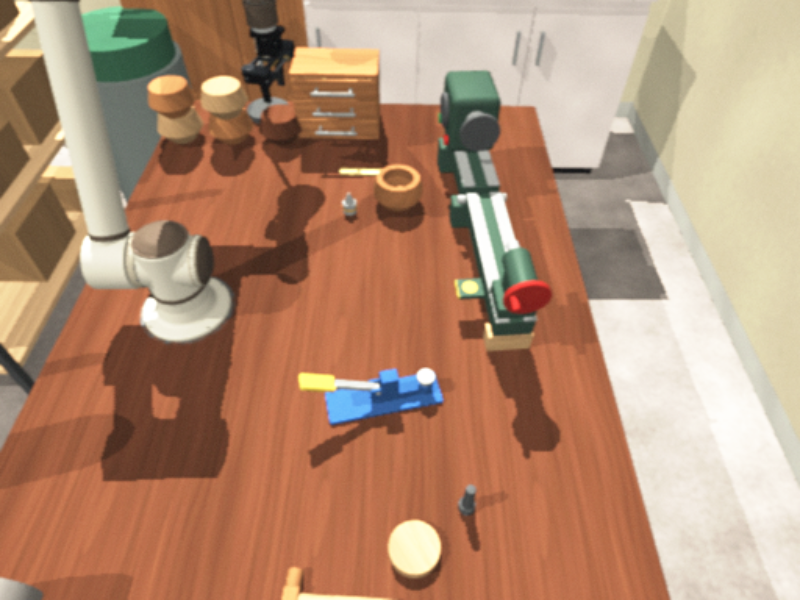

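The top view shows the jack with its saddle at about (471,286) and its paddle at (499,367). The lift pad disc is at (380,247), all in 800-px coordinates, and the way between them is clear. Next I measure by colour and depth.

```bash
sed -i 's/np.array(c\["rotation"\])/R.from_rotvec(c["rotation"]).as_matrix()/' h.py
python3 - <<'E'
from h import *
for n in("t0","s0"):
    z=dict(load(n)); z["R"]=R.from_rotvec(z["R"]).as_matrix() if z["R"].shape==(3,) else z["R"]; np.savez(n+".npz",**z)
    W=cloud(z); hsv=cv2.cvtColor(z["p"],cv2.COLOR_RGB2HSV); H,S,V=[hsv[...,i].astype(int) for i in range(3)]
    def rep(name,m):
        k,l,st,ct=cv2.connectedComponentsWithStats(m.astype(np.uint8))
        for i in range(1,k):
            if st[i,4]>25:
                w=W[l==i]; q=np.nanmedian(w,0); print(n,name,st[i],ct[i].round(1),q.round(4),np.nanmin(w,0).round(3),np.nanmax(w,0).round(3))
    rep("yel",(H>24)&(H<34)&(S>180)&(V>120)&(abs(W[...,1]-(-.05))<.35))
    b=(H>100)&(H<125)&(S>150)&(W[...,0]>.2)
    rep("blue",b)
    w=W[b]; 
    lo=w[(w[:,2]<.02)]; r=cv2.minAreaRect(lo[:,:2].astype(np.float32)*1000); print("base rect",r)
    tt=w[(w[:,2]>.075)]; print("tower",np.nanmean(tt,0),len(tt), cv2.minAreaRect(tt[:,:2].astype(np.float32)*1000))
    # saddle: light, low-sat near z .058
    s=(S<60)&(abs(W[...,2]-.058)<.006)&(W[...,0]>.35)&(abs(W[...,1]+.15)<.12); rep("saddle",s)
    # bench height check
    print("bench z",np.nanmedian(W[(H<15)&(abs(W[...,2])<.03)],0))
E
```

```text
t0 blue [290 178  31  59 532] [304.3 206. ] [ 0.4817 -0.2339  0.011 ] [ 0.356 -0.295 -0.001] [ 0.598 -0.181  0.091]
base rect ((477.20037841796875, -241.35983276367188), (234.34120178222656, 71.04920196533203), 13.648781776428223)
tower [ 0.48592036 -0.24053067  0.08393084] 62 ((486.9521484375, -239.97244262695312), (34.95421600341797, 30.551498413085938), 12.692975044250488)
t0 saddle [297 180   9   8  49] [301.4 183.6] [ 0.5612 -0.2211  0.0575] [ 0.547 -0.237  0.052] [ 0.577 -0.204  0.064]
bench z [ 0.33650764 -0.12458002 -0.0005607 ]
s0 blue [212 241  70  30 838] [251.6 254.2] [ 0.501  -0.2543  0.0115] [ 0.374 -0.307  0.002] [ 0.597 -0.202  0.087]
base rect ((479.5545349121094, -249.74021911621094), (231.14402770996094, 66.76087188720703), 14.224933624267578)
tower [ 0.49181454 -0.25350484  0.08179967] 38 ((492.79364013671875, -252.75721740722656), (15.220181465148926, 34.93791961669922), 87.78461456298828)
s0 saddle [268 236  11  10  84] [272.6 240.5] [ 0.5682 -0.2236  0.0576] [ 0.552 -0.24   0.053] [ 0.585 -0.206  0.062]
s0 saddle [232 244  11   6  29] [238.2 246.8] [ 0.4592 -0.2488  0.0593] [ 0.438 -0.261  0.054] [ 0.469 -0.241  0.063]
bench z [ 0.34427751 -0.28505563 -0.00040857]
```

```bash
python3 - <<'E'
from h import *
for n,(u,v) in(("t0",(243,158)),("s0",(301,184))):
    z=load(n);W=cloud(z);hsv=cv2.cvtColor(z["p"],cv2.COLOR_RGB2HSV)
    print(n,hsv[v,u],hsv[v-1,u-2],W[v,u].round(4),onplane(z,u,v,.08))
    H,S,V=[hsv[...,i].astype(int) for i in range(3)]
    m=(H>22)&(H<36)&(S>120)&(V>100)&(W[...,0]>.3)&(W[...,1]>-.4)&(W[...,1]<.1)
    k,l,st,ct=cv2.connectedComponentsWithStats(m.astype(np.uint8))
    for i in range(1,k):
        if st[i,4]>8: w=W[l==i]; print(st[i],ct[i],np.nanmedian(w,0).round(4),np.nanmin(w,0).round(4),np.nanmax(w,0).round(4))
    # green top edge of bed/extension: lug & casting
    x0,y0=u,v
    crop=z["p"][max(0,v-35):v+35,u-45:u+55,::-1]; cv2.imwrite(f"pics/{n}lug.png",cv2.resize(crop,(400,280),interpolation=cv2.INTER_CUBIC))
a=cv2.imread("pics/t0lug.png");b=cv2.imread("pics/s0lug.png");cv2.imwrite("pics/lug.png",np.hstack([a,b]))
# bed orientation: fixed bed top points
z=load("t0");W=cloud(z); m=(W[...,2]>.10)&(W[...,2]<.15)&(W[...,0]>.6)&(W[...,1]>-.14)&(W[...,1]<.5)
w=W[m];print(len(w))
for y in np.arange(-.1,.5,.05):
    q=w[abs(w[:,1]-y)<.01]; print(y.round(2),q[:,0].min().round(4) if len(q) else 0,q[:,0].max().round(4) if len(q) else 0,np.median(q[:,2]).round(3) if len(q) else 0)
E
```

```text
t0 [ 30 137 247] [ 30 139 249] [0.6699 0.0097 0.0808] [0.67017733 0.00972232 0.08      ]
[239 154   9   9  56] [243.05357143 158.19642857] [0.6705 0.0097 0.0803] [ 0.6512 -0.0065  0.0736] [0.6859 0.0259 0.0872]
[241 165   8   2   9] [244.11111111 165.11111111] [0.6409 0.0064 0.0791] [ 0.6372 -0.0096  0.0703] [0.6433 0.0185 0.0843]
[313 226  13  18 147] [319.02721088 234.96598639] [ 0.3476 -0.2725  0.1123] [ 0.3157 -0.2924 -0.0055] [ 0.3956 -0.2513  0.131 ]
s0 [ 30  74 255] [ 30  75 255] [0.6735 0.0048 0.0794] [0.67340192 0.00425669 0.08      ]
[291 180   4  11  12] [292.08333333 184.75      ] [0.6477 0.0393 0.037 ] [ 0.6417 -0.021  -0.0035] [0.6517 0.0949 0.0754]
[197 239  17   4  20] [205.5  239.95] [ 0.3584 -0.2575  0.1022] [ 0.3187 -0.2635 -0.0035] [ 0.3806 -0.1826  0.1194]
[193 247  22   3  44] [203.15909091 248.13636364] [ 0.3545 -0.2897  0.1108] [ 0.3258 -0.2972  0.0976] [ 0.3857 -0.2807  0.126 ]
3074
-0.1 0.7067 0.7367 0.14
-0.05 0.7028 0.7247 0.131
0.0 0.699 0.7742 0.12
0.05 0.6924 0.7845 0.124
0.1 0.6864 0.7804 0.126
0.15 0.6831 0.7732 0.131
0.2 0.6769 0.7684 0.134
0.25 0.6721 0.7634 0.138
0.3 0.6543 0.7769 0.12
0.35 0.6572 0.7567 0.14
0.4 0.6535 0.754 0.14
0.45 0.6475 0.708 0.138
```

View pics/lug.png

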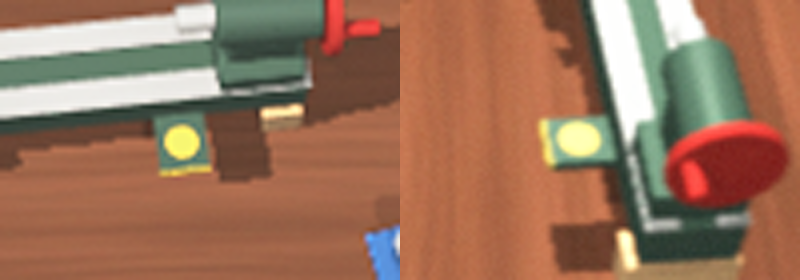

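Both views agree in their relative positions. The pad disc sits at about (0.6705, 0.010) at 80 mm up, the lathe yaw is about 5.6°, and the jack is at about (0.4865, -0.240) with yaw 13.3°. Moving above the jack for a wrist view.

```bash
python3 -m creep '[[-1,43,25,0,0,0,-5.4],[-1,86,49,0,0,0,-10.8],[-1,129,74,0,0,0,-16.2],[-1,172,98,0,0,0,-21.6],[-1,215,123,0,0,0,-27]]'
python3 -m creep '[[-1,14,48,0,0,0,0],[-1,28,96,0,0,0,0],[-1,42,144,0,0,0,0],[-1,57,192,0,0,0,0],[-1,71,240,0,0,0,0]]'
python3 -m creep '[[-1,-4,49,0,0,0,0],[-1,-8,98,0,0,0,0],[-1,-13,147,0,0,0,0],[-1,-17,196,0,0,0,0],[-1,-22,245,0,0,0,0]]'
python3 -m creep '[[-1,-12,48,0,0,0,0],[-1,-24,96,0,0,0,0],[-1,-36,144,0,0,0,0],[-1,-48,200,0,0,0,0],[-1,-48,204,0,0,0,0]]'
python3 - <<'E'
from h import *
snap("wrist","w1"); s=arm.sense(); print(s["clock"],s["tcp_pos"],R.from_rotvec(s["eef_rot"]).as_matrix().round(3))
z=load("w1");W=cloud(z);hsv=cv2.cvtColor(z["p"],cv2.COLOR_RGB2HSV);H,S,V=[hsv[...,i].astype(int) for i in range(3)]
b=(H>100)&(H<125)&(S>150); w=W[b]; t=w[(w[:,2]>.078)&(w[:,2]<.092)]; print("tower",len(t),np.nanmedian(t,0),cv2.minAreaRect(t[:,:2].astype(np.float32)*1000))
lo=w[(w[:,2]>0)&(w[:,2]<.02)];print("base",cv2.minAreaRect(lo[:,:2].astype(np.float32)*1000),np.median(lo[:,2]))
print("jc",arm.sense()["joint_pos"])
E
```

```text
clock: 0.6
tcp_pos: [0.3272, 0.4362, 0.2222]
eef_rot: [3.118, 0.376, -0.001]
contact_force: [1.9, -0.4, 0.4]
width: 0.997
finger_force: 0.0
clock: 1.1
tcp_pos: [0.4516, 0.2193, 0.2224]
eef_rot: [3.12, 0.369, -0.0]
contact_force: [0.7, 0.8, -0.3]
width: 0.998
finger_force: 0.0
clock: 1.6
tcp_pos: [0.4866, -0.024, 0.2224]
eef_rot: [-3.12, -0.369, 0.0]
contact_force: [1.1, 0.0, -0.0]
width: 0.997
finger_force: 0.0
clock: 2.1
tcp_pos: [0.487, -0.2356, 0.2218]
eef_rot: [3.121, 0.361, -0.002]
contact_force: [-0.2, 1.4, 0.2]
width: 1.0
finger_force: 0.0
2.15 [ 0.48732187 -0.23503511  0.22166698] [[ 0.974  0.229 -0.001]
 [ 0.229 -0.974 -0.   ]
 [-0.001 -0.    -1.   ]]
tower 21 [ 0.5069657  -0.24038606  0.08292272] ((499.58587646484375, -245.87442016601562), (42.98057174682617, 20.150854110717773), 52.96635818481445)
base ((514.1546630859375, -258.4558410644531), (149.71621704101562, 21.696102142333984), 13.64471435546875) 0.01024392166608315
jc [-1.49320998e-01  2.43470044e-01 -1.99449715e-01  4.41954357e-04
 -1.12932952e+00  1.95048163e+00]
```

View pics/w1.png

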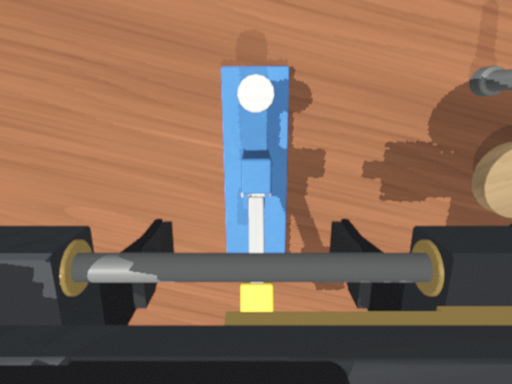

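The wrist view is nearly axis-aligned with the jack: saddle at (255,93), tower top around (256,175). The gripper body's long side runs along tool y.

```bash
python3 - <<'E'
from h import *
z=load("w1");W=cloud(z)
for u,v,h in((255.5,93,.058),(242,157,.085),(271,157,.085),(242,194,.085),(271,194,.085),(222,67,.01),(288,67,.01),(226,250,.01),(286,250,.01)):
    print(u,v,h,onplane(z,u,v,h).round(4),W[int(v),int(u)].round(4))
p=z["p"][140:210,200:310,::-1];cv2.imwrite("pics/w1c.png",cv2.resize(p,(770,490),interpolation=cv2.INTER_CUBIC))
hsv=cv2.cvtColor(z["p"],cv2.COLOR_RGB2HSV)
m=((hsv[...,1]<50)&(hsv[...,2]>220)).astype(np.uint8);m[110:]=0
k,l,st,ct=cv2.connectedComponentsWithStats(m);i=1+st[1:,4].argmax();print(st[i],ct[i],onplane(z,*ct[i],.058))
E
```

```text
255.5 93 0.058 [ 0.5661 -0.2207  0.058 ] [ 0.566  -0.2202  0.0572]
242 157 0.085 [ 0.5058 -0.2215  0.085 ] [ 0.5041 -0.2216  0.0754]
271 157 0.085 [ 0.5121 -0.2483  0.085 ] [ 0.5004 -0.2558  0.0113]
242 194 0.085 [ 0.4699 -0.2296  0.085 ] [ 0.4608 -0.2307  0.0545]
271 194 0.085 [ 0.4764 -0.2573  0.085 ] [ 0.4561 -0.2669  0.012 ]
222 67 0.01 [ 0.5853 -0.1786  0.01  ] [ 0.5853 -0.1787  0.0111]
288 67 0.01 [ 0.602  -0.2496  0.01  ] [ 0.6019 -0.2496  0.0104]
226 250 0.01 [ 0.3689 -0.2289  0.01  ] [ 0.3642 -0.2292  0.0008]
286 250 0.01 [ 0.3866 -0.3045  0.01  ] [ 3.819e-01 -3.068e-01 -2.000e-04]
[ 237   74   37   36 1051] [255.02759277  92.34633682] [ 0.5665533  -0.22007249  0.058     ]
```

View pics/w1c.png

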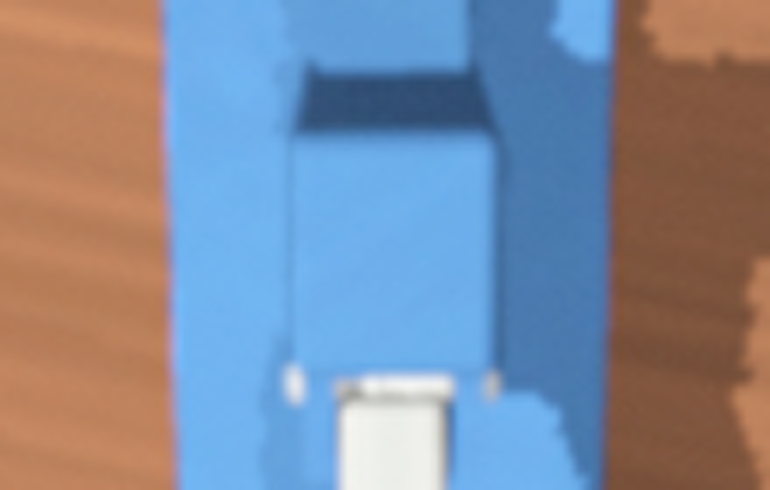

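```bash
python3 -m creep '[[-1,1,5,40,0,0,0],[-1,1,5,85,0,0,0],[-1,1,5,130,0,0,0],[-1,1,5,170,0,0,0],[-1,1,5,172,0,0,0]]'
python3 -m creep '[[0.2,0,0,0,0,0,0],[1,0,0,0,0,0,0],[1,0,0,0,0,0,0],[1,0,0,0,0,0,0],[1,0,0,0,0,0,0]]' 50
python3 -m creep '[[1,0,0,0,0,0,0],[1,0,0,0,0,0,0],[1,0,0,-1,0,0,0],[1,0,0,-2,0,0,0],[1,0,0,-4,0,0,0]]'
python3 - <<'E'
from h import *
s=arm.sense(); print(s["tcp_pos"],R.from_rotvec(s["eef_rot"]).as_matrix().round(3),s["wrist_torque"])
E
```

```text
clock: 2.65
tcp_pos: [0.4856, -0.2342, 0.0455]
eef_rot: [-3.115, -0.368, 0.019]
contact_force: [-1.0, 0.5, 0.4]
width: 0.999
finger_force: 0.0
clock: 3.15
tcp_pos: [0.4906, -0.2364, 0.0518]
eef_rot: [3.119, 0.369, 0.004]
contact_force: [-0.1, -0.1, 0.3]
width: 0.628
finger_force: 0.0
clock: 3.65
tcp_pos: [0.4882, -0.2356, 0.0529]
eef_rot: [-3.118, -0.366, 0.006]
contact_force: [0.2, -0.3, -9.5]
width: 0.34
finger_force: 49.7
[ 0.48816511 -0.23557211  0.05288118] [[ 0.973  0.232 -0.004]
 [ 0.232 -0.973  0.002]
 [-0.003 -0.003 -1.   ]] [ 0.03755359 -0.06579841 -0.0401699 ]
```

Grasped, and the force reads about the jack's weight. Carrying it to a standoff in front of the pad.

```bash
python3 -m creep '[[1,2,-6,-8,0,0,0],[1,10,-26,-16,0,0,0],[1,21,-53,-22,0,0,0],[1,32,-80,-22,0,0,0],[1,44,-108,-22,0,0,0]]'
python3 -m creep '[[1,12,-30,0,0,0,2],[1,24,-60,0,0,0,4],[1,34,-86,0,0,0,6],[1,41,-102,0,0,0,8],[1,43,-108,0,0,0,8]]'
python3 -m creep '[[1,0,0,4,0,0,0],[1,0,0,8,0,0,0],[1,0,0,14,0,0,0],[1,0,0,18,0,0,0],[1,0,0,18,0,0,0]]'
cat > meas.py <<'E'
from h import *
import sys
n=sys.argv[1]
s=arm.sense(); print(s["clock"],s["tcp_pos"].round(4),R.from_rotvec(s["eef_rot"]).as_matrix().round(3).tolist(),s["contact_force"].round(1))
for c in("top","side"):
    snap(c,n+c); z=load(n+c); W=cloud(z)
    a=cv2.imread(f"pics/{n+c}.png"); q=(slice(120,270),slice(190,340)) if c=="top" else (slice(130,280),slice(190,340))
    cv2.imwrite(f"pics/{n+c}c.png",cv2.resize(a[q],(400,400),interpolation=cv2.INTER_CUBIC))
a=cv2.imread(f"pics/{n}topc.png");b=cv2.imread(f"pics/{n}sidec.png");cv2.imwrite(f"pics/{n}.png",np.hstack([a,b]))
E
python3 meas.py m1
```

```text
clock: 4.15
tcp_pos: [0.5068, -0.1194, 0.0765]
eef_rot: [-3.119, -0.367, 0.001]
contact_force: [0.5, 0.3, -7.2]
width: 0.341
finger_force: 49.7
clock: 4.65
tcp_pos: [0.5241, -0.0037, 0.0765]
eef_rot: [-3.137, -0.154, 0.0]
contact_force: [-0.5, -0.2, -7.5]
width: 0.344
finger_force: 49.7
clock: 5.15
tcp_pos: [0.5233, -0.0068, 0.0575]
eef_rot: [3.138, 0.148, -0.004]
contact_force: [-0.5, 0.1, -8.9]
width: 0.339
finger_force: 49.7
5.15 [ 0.5233 -0.0068  0.0575] [[0.996, 0.094, -0.002], [0.094, -0.996, -0.001], [-0.002, 0.0, -1.0]] [-0.5  0.1 -8.9]
```

View pics/m1.png

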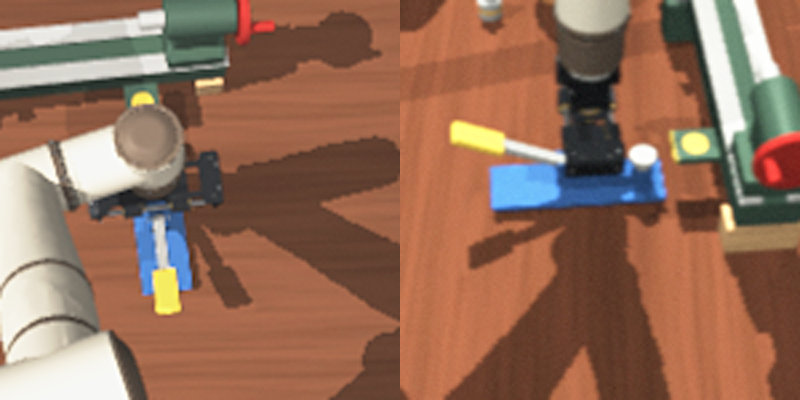

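The side view shows the saddle at about (643,155) of the crop, facing the pad at (690,145). Measuring the gap in the side and wrist images.

```bash
cat > gap.py <<'E'
from h import *
import sys
n=sys.argv[1]; snap("wrist",n+"w")
for c in("side","w"):
    z=load(n+c);W=cloud(z);hsv=cv2.cvtColor(z["p"],cv2.COLOR_RGB2HSV);H,S,V=[hsv[...,i].astype(int) for i in range(3)]
    for name,m in(("sad",(S<45)&(V>140)&(abs(W[...,2]-.06)<.012)),("yel",(H>24)&(H<36)&(S>60)&(V>130)&(W[...,0]>.6)&(W[...,2]>.06)&(W[...,2]<.1))):
        k,l,st,ct=cv2.connectedComponentsWithStats(m.astype(np.uint8))
        for i in range(1,k):
            w=W[l==i]
            if st[i,4]>40 and w[:,0].min()>.45: print(c,name,st[i],ct[i].round(1),"depth",np.nanmean(w,0).round(4),"plane",onplane(z,*ct[i],.062 if name=="sad" else .079).round(4))
    b=(H>100)&(H<125)&(S>150)&(W[...,2]<.035);w=W[b]
    print(c,"base z",np.nanpercentile(w[:,2],[20,50,80]),"rect",cv2.minAreaRect(w[:,:2].astype(np.float32)*1000))
E
python3 gap.py m1
```

```text
side sad [277 184   9   9  66] [281.  188.1] depth [ 0.602  -0.0025  0.0639] plane [ 0.6022 -0.0008  0.062 ]
side yel [295 179  11   9  76] [300.2 183.2] depth [0.6707 0.0087 0.0793] plane [0.6708 0.0089 0.079 ]
side base z [0.01488019 0.01727785 0.0207818 ] rect ((513.5438232421875, -15.315509796142578), (227.1827392578125, 71.94422912597656), 5.0050859451293945)
w sad [ 214   52   75   79 4621] [251.1  91.4] depth [0.6016 0.0017 0.0657] plane [0.6019 0.0018 0.062 ]
w sad [238 303  28   8 222] [251.4 306.5] depth [ 0.488  -0.0093  0.0687] plane [ 0.4831 -0.0097  0.062 ]
w base z [0.01790232 0.01790232 0.01790232] rect ((613.3080444335938, -20.107864379882812), (0.0, 0.0), 0.0)
```

View pics/m1w.png

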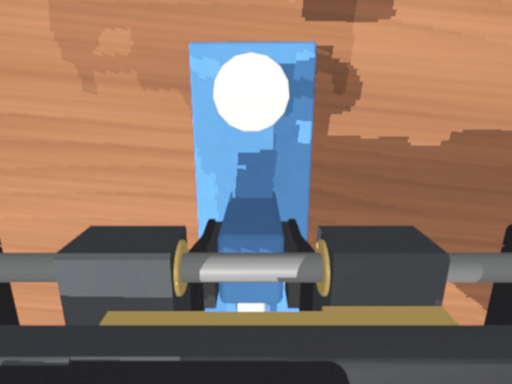

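Lifted about 7 mm, so I lower by 4 mm and go in part way, then measure again.

```bash
python3 -m creep '[[1,0,-1,2,0,0,0],[1,0,-2,4,0,0,0],[1,8,-4,4,0,0,0],[1,18,-4,4,0,0,0],[1,25,-4,4,0,0,0]]'
python3 -m creep '[[1,2,0,0,0,0,0],[1,5,0,0,0,0,0],[1,5,0,0,0,0,0],[1,5,0,0,0,0,0],[1,5,0,0,0,0,0]]'
python3 meas.py m2; python3 gap.py m2
```

```text
clock: 5.8
tcp_pos: [0.5509, 0.001, 0.0549]
eef_rot: [-3.138, -0.152, -0.004]
contact_force: [0.6, -0.2, -8.6]
width: 0.341
finger_force: 49.7
clock: 6.3
tcp_pos: [0.5533, 0.0008, 0.0545]
eef_rot: [3.138, 0.15, -0.001]
contact_force: [0.3, -0.2, -8.8]
width: 0.346
finger_force: 49.7
6.3 [0.5533 0.0008 0.0545] [[0.995, 0.096, -0.001], [0.096, -0.995, -0.0], [-0.001, 0.0, -1.0]] [ 0.3 -0.2 -8.8]
side sad [285 184   8   8  54] [288.5 187.4] depth [0.6297 0.0043 0.0607] plane [0.6296 0.0031 0.062 ]
side yel [295 179  11   9  76] [300.2 183.2] depth [0.6707 0.0086 0.0794] plane [0.6708 0.0089 0.079 ]
side base z [0.0114806  0.01383329 0.0192425 ] rect ((542.3109741210938, -7.440677642822266), (228.2529754638672, 72.37999725341797), 5.581017971038818)
w sad [ 214   68   75   63 3954] [251.   96.5] depth [0.6286 0.0088 0.0619] plane [0.6288 0.0088 0.062 ]
w sad [238 303  28   8 223] [251.4 306.5] depth [ 0.5172 -0.0021  0.0649] plane [ 0.5151 -0.0023  0.062 ]
w yel [ 220    0   78   29 1629] [258.8  11.5] depth [0.6603 0.0087 0.0806] plane [0.6607 0.0088 0.079 ]
w yel [197  60 122   8 909] [257.7  63.5] depth [0.6419 0.0072 0.0776] plane [0.6417 0.0073 0.079 ]
w base z [0.01428402 0.02384045 0.03352458] rect ((611.4398803710938, -4.1595306396484375), (5.071364402770996, 69.41438293457031), 76.17740631103516)
```

View pics/m2w.png

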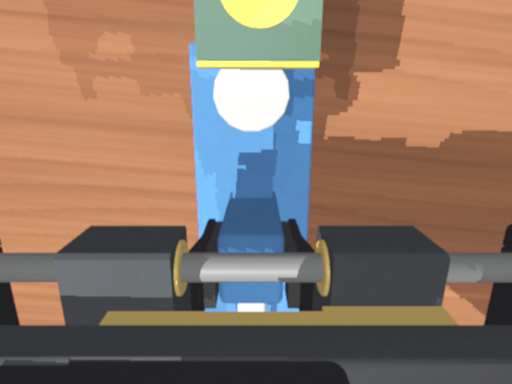

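The wrist view now shows the lug: its edge runs from (197,63) to (319,63), with the saddle centre at (251,92). About 39 mm remain along x and 2–3 mm along tool y. I move most of the way and check against the whole disc.

```bash
python3 -m creep '[[1,3,1,0,0,0,0],[1,12,2,0,0,0,0],[1,22,2.5,0,0,0,0],[1,29,2.5,0,0,0,0],[1,32,2.5,0,0,0,0]]'
python3 -m creep '[[1,0,0,0,0,0,0],[1,0,0,0,0,0,0],[1,0,0,0,0,0,0],[1,0,0,0,0,0,0],[1,0,0,0,0,0,0]]'
python3 meas.py m3; python3 gap.py m3
```

```text
clock: 6.95
tcp_pos: [0.5873, 0.0017, 0.0545]
eef_rot: [-3.138, -0.15, -0.002]
contact_force: [-0.3, 0.4, -8.2]
width: 0.341
finger_force: 49.7
clock: 7.45
tcp_pos: [0.5856, 0.0015, 0.0546]
eef_rot: [-3.138, -0.15, -0.0]
contact_force: [-0.1, 0.2, -8.2]
width: 0.343
finger_force: 49.7
7.45 [0.5856 0.0015 0.0546] [[0.995, 0.096, 0.0], [0.096, -0.995, 0.0], [0.0, -0.0, -1.0]] [-0.1  0.2 -8.2]
side yel [295 179  11   9  76] [300.2 183.2] depth [0.6707 0.0083 0.0797] plane [0.6708 0.0089 0.079 ]
side base z [0.01133493 0.01367517 0.0183979 ] rect ((575.1795043945312, -6.892871856689453), (228.2734375, 70.82572937011719), 5.445066928863525)
w sad [ 435    6   77   14 1023] [472.6  12.8] depth [ 0.7089 -0.0911  0.0503] plane [ 0.7055 -0.084   0.062 ]
w sad [238 303  28   8 222] [251.5 306.5] depth [ 0.5494 -0.0015  0.0649] plane [ 0.5474 -0.0017  0.062 ]
w yel [ 212   27   81   86 5401] [252.1  70. ] depth [0.671  0.0099 0.0806] plane [0.6713 0.01   0.079 ]
w yel [195 139 114   6 543] [251.6 141.7] depth [0.6421 0.0073 0.0784] plane [0.6421 0.0074 0.079 ]
w base z [0.03408368 0.03408368 0.03408368] rect ((626.2180786132812, 13.799785614013672), (0.0, 0.0), 0.0)
```

View pics/m3w.png

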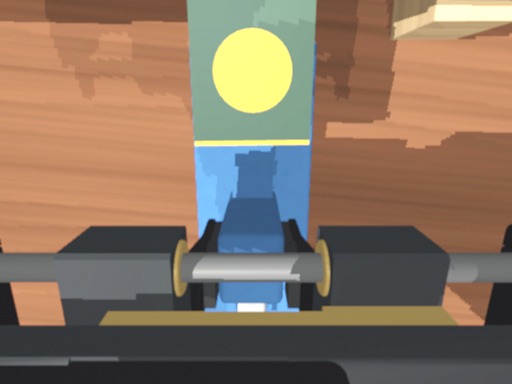

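The disc centre is at (252,70), world (0.671, 0.010). The saddle still needs 7 mm along x and 1.5 mm along tool y, then down.

```bash
python3 -m creep '[[1,2,1,0,0,0,0],[1,5,1.5,0,0,0,0],[1,7,1.5,0,0,0,0],[1,7,1.5,0,0,0,0],[1,7,1.5,0,0,0,0]]'
python3 -m creep '[[1,0,0,1,0,0,0],[1,0,0,2,0,0,0],[1,0,0,2.5,0,0,0],[1,0,0,3,0,0,0],[1,0,0,3,0,0,0]]'
python3 meas.py m4; python3 gap.py m4
```

```text
clock: 8.1
tcp_pos: [0.5928, 0.0006, 0.0544]
eef_rot: [3.138, 0.15, -0.001]
contact_force: [0.3, 0.5, -8.6]
width: 0.341
finger_force: 49.7
clock: 8.6
tcp_pos: [0.5929, 0.0007, 0.0518]
eef_rot: [3.138, 0.15, 0.0]
contact_force: [-0.4, 0.3, -5.8]
width: 0.338
finger_force: 49.7
8.6 [0.5929 0.0007 0.0518] [[0.995, 0.096, 0.0], [0.096, -0.995, -0.0], [0.0, 0.0, -1.0]] [-0.4  0.3 -5.8]
side yel [295 179  11   9  75] [300.2 183.2] depth [0.671  0.0085 0.0796] plane [0.671  0.0089 0.079 ]
side base z [0.00865421 0.01120115 0.01855927] rect ((582.0108642578125, -7.558132171630859), (227.26560974121094, 70.03450775146484), 5.423954486846924)
w sad [ 433   21   79   14 1034] [471.4  27.9] depth [ 0.709  -0.0915  0.0502] plane [ 0.706  -0.0843  0.062 ]
w sad [238 303  28   8 221] [251.4 306.5] depth [ 0.5567 -0.0022  0.0621] plane [ 0.5566 -0.0022  0.062 ]
w yel [ 208   46   81   85 5402] [248.2  88. ] depth [0.671  0.01   0.0806] plane [0.6712 0.01   0.079 ]
w yel [191 156 115   7 532] [248.2 159.1] depth [0.642  0.0072 0.0783] plane [0.6421 0.0073 0.079 ]
w base z [0.03081404 0.03117969 0.03154534] rect ((620.580322265625, 0.15012550354003906), (22.422000885009766, 0.0), -147.3548583984375)
```

Positioned: saddle within about 1 mm of the pad centre. Set down, release, rise, and move back over the paddle.

```bash
python3 -m creep '[[1,0,0,1,0,0,0],[1,0,0,1.5,0,0,0],[1,0,0,1.5,0,0,0],[0.2,0,0,1.5,0,0,0],[-0.3,0,0,1,0,0,0]]'
python3 -m creep '[[-0.8,0,0,0,0,0,0],[-0.8,0,0,0,0,0,0],[-0.8,0,0,-10,0,0,0],[-0.8,0,0,-40,0,0,0],[-0.8,0,0,-80,0,0,0]]'
python3 -m creep '[[-0.8,0,0,-30,0,0,0],[0,-20,0,-60,0,0,0],[1,-60,0,-70,0,0,0],[1,-100,0,-70,0,0,0],[1,-130,0,-70,0,0,0]]' 20
python3 -m creep '[[1,-5,0,0,0,0,0],[1,-8,0,0,0,0,0],[1,-8,0,0,0,0,0],[1,-8,0,0,0,0,0],[1,-8,0,0,0,0,0]]'
python3 meas.py m5; python3 gap.py m5
python3 - <<'E'
from h import *
for c in ("side","top","w"):
    z=load("m5"+c);W=cloud(z);hsv=cv2.cvtColor(z["p"],cv2.COLOR_RGB2HSV);H,S,V=[hsv[...,i].astype(int) for i in range(3)]
    m=(H>22)&(H<36)&(S>120)&(V>100)&(W[...,0]>.38)&(W[...,0]<.55)&(abs(W[...,1])<.08)&(W[...,2]>.08)
    w=W[m];print(c,len(w),np.median(w,0) if len(w) else 0,w.min(0) if len(w) else 0,w.max(0) if len(w) else 0)
E
```

```text
clock: 9.25
tcp_pos: [0.5945, 0.0009, 0.0513]
eef_rot: [-3.138, -0.152, -0.006]
contact_force: [0.1, -0.0, 0.3]
width: 0.427
finger_force: 0.0
clock: 9.75
tcp_pos: [0.5918, 0.0005, 0.1302]
eef_rot: [3.137, 0.15, -0.006]
contact_force: [0.1, 0.1, -0.2]
width: 0.843
finger_force: 0.0
clock: 10.25
tcp_pos: [0.4617, -0.012, 0.2017]
eef_rot: [-3.137, -0.15, -0.003]
contact_force: [0.0, 0.5, 0.4]
width: 0.62
finger_force: 0.0
clock: 10.75
tcp_pos: [0.4564, -0.0124, 0.2003]
eef_rot: [3.138, 0.15, -0.001]
contact_force: [-0.2, 0.2, 0.3]
width: 0.161
finger_force: 0.0
10.75 [ 0.4564 -0.0124  0.2003] [[0.995, 0.096, -0.0], [0.096, -0.995, -0.0], [-0.0, 0.0, -1.0]] [-0.2  0.2  0.3]
side yel [295 179  11   9  76] [300.2 183.2] depth [0.6707 0.0086 0.0793] plane [0.6708 0.0089 0.079 ]
side base z [0.00826443 0.01095858 0.02455766] rect ((582.7320556640625, -8.098430633544922), (228.8158721923828, 70.01701354980469), 5.763271808624268)
w sad [243  52  20  45 757] [252.5  72. ] depth [ 0.5535 -0.0035  0.0629] plane [ 0.5535 -0.0035  0.062 ]
w base z [0.00997737 0.01034625 0.01608358] rect ((561.1195678710938, -13.15078353881836), (41.389434814453125, 45.625179290771484), 12.740267753601074)
side 105 [ 0.4513852  -0.02207626  0.11132994] [ 0.42014369 -0.03675342  0.09636112] [0.48285414 0.00205938 0.12648606]
top 78 [ 0.43132379 -0.01343201  0.12005328] [ 0.41561641 -0.03209088  0.10722766] [ 0.45194201 -0.00156701  0.3812531 ]
w 2779 [ 0.45715589 -0.01322065  0.11103453] [ 0.41978377 -0.03124463  0.09683557] [0.48329779 0.00572017 0.216724  ]
```

View pics/m5.png

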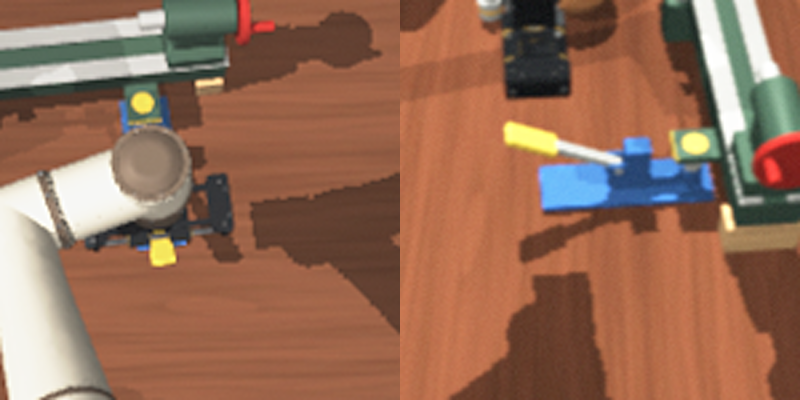

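The jack stands square under the pad and the paddle is right below the fingers. Descend to just above it, then take the first stroke.

```bash
python3 -m creep '[[1,-3,0.5,10,0,0,0],[1,-3,0.5,40,0,0,0],[1,-3,0.5,65,0,0,0],[1,-3,0.5,78,0,0,0],[1,-3,0.5,80,0,0,0]]'
python3 -m creep '[[1,0,0,2,0,0,0],[1,0,0,4,0,0,0],[1,0,0,6,0,0,0],[1,0,0,8,0,0,0],[1,-1,0,12,0,0,0]]'
python3 -m creep '[[1,-3,0,5,0,0,0],[1,-5,0,10,0,0,0],[1,-7,0,15,0,0,0],[1,-9,0,21,0,0,0],[1,-10,0,27,0,0,0]]'
```

```text
clock: 11.4
tcp_pos: [0.4509, -0.0138, 0.1183]
eef_rot: [3.137, 0.15, -0.008]
contact_force: [0.2, -0.6, 0.4]
width: 0.005
finger_force: 0.0
clock: 11.9
tcp_pos: [0.4523, -0.0133, 0.1095]
eef_rot: [-3.138, -0.151, -0.003]
contact_force: [-0.5, -0.6, 5.6]
width: 0.008
finger_force: 2.3
clock: 12.4
tcp_pos: [0.4432, -0.0142, 0.0839]
eef_rot: [3.137, 0.153, 0.006]
contact_force: [-3.2, 0.8, 19.4]
width: 0.007
finger_force: 8.8
```

```bash
python3 -m creep '[[1,-1,0,6,0,0,0],[1,-2,0,12,0,0,0],[1,-3,0,18,0,0,0],[1,-4,0,24,0,0,0],[1,-4,0,30,0,0,0]]'
python3 -m creep '[[1,0,0,3,0,0,0],[1,0,0,6,0,0,0],[1,0,0,8,0,0,0],[1,0,0,8,0,0,0],[1,0,0,8,0,0,0]]'
python3 meas.py m6; python3 gap.py m6
```

```text
clock: 12.9
tcp_pos: [0.4388, -0.0147, 0.0537]
eef_rot: [3.138, 0.153, 0.004]
contact_force: [-4.5, 0.4, 21.3]
width: 0.007
finger_force: 10.5
clock: 13.4
tcp_pos: [0.4389, -0.0147, 0.0469]
eef_rot: [3.137, 0.154, 0.005]
contact_force: [-7.8, 1.9, 30.1]
width: 0.004
finger_force: 15.3
13.4 [ 0.4389 -0.0147  0.0469] [[0.995, 0.098, 0.003], [0.098, -0.995, -0.0], [0.003, 0.001, -1.0]] [-7.8  1.9 30.1]
side sad [249 189  24   6  78] [260.3 191.2] depth [ 0.5271 -0.009   0.0525] plane [ 0.5269 -0.0172  0.062 ]
side yel [296 176  11   9  60] [301.2 180.1] depth [0.6726 0.007  0.0977] plane [0.6758 0.0243 0.079 ]
side base z [0.00800791 0.01055171 0.0222255 ] rect ((579.9525146484375, -6.812721252441406), (231.23171997070312, 73.67273712158203), 6.201995849609375)
w sad [ 235    0   36  181 5898] [252.8  87. ] depth [ 0.5173 -0.0071  0.0526] plane [ 0.5182 -0.007   0.062 ]
w base z [0.01032447 0.0109012  0.02239571] rect ((519.016845703125, -30.564754486083984), (88.71846008300781, 50.86598587036133), 22.29505157470703)
```

View pics/m6.png

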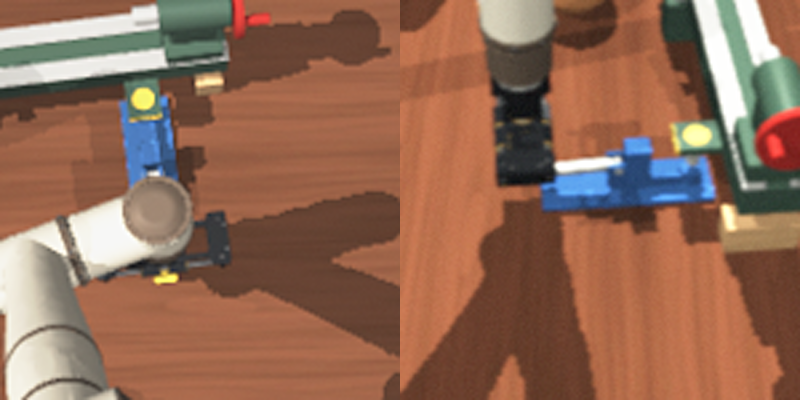

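First stroke is at its stop: z is 47 mm, force is rising, and the pad has lifted 19 mm to level. Now a slow release clear of the paddle, and a wait.

```bash
python3 -m creep '[[1,0,0,-8,0,0,0],[1,0,0,-16,0,0,0],[1,1,0,-24,0,0,0],[1,2,0,-32,0,0,0],[1,4,0,-40,0,0,0]]'
python3 -m creep '[[1,3,0,-8,0,0,0],[1,5,0,-16,0,0,0],[1,8,0,-26,0,0,0],[1,12,0,-40,0,0,0],[1,15,0,-50,0,0,0]]'
for i in 1 2 3 4 5; do python3 -m creep '[[1,0,0,0,0,0,0],[1,0,0,0,0,0,0],[1,0,0,0,0,0,0],[1,0,0,0,0,0,0],[1,0,0,0,0,0,0]]' >/dev/null; done
python3 meas.py m7; python3 gap.py m7
python3 - <<'E'
from h import *
for c in ("side","w"):
    z=load("m7"+c);W=cloud(z);hsv=cv2.cvtColor(z["p"],cv2.COLOR_RGB2HSV);H,S,V=[hsv[...,i].astype(int) for i in range(3)]
    m=(H>22)&(H<36)&(S>120)&(V>100)&(W[...,0]>.38)&(W[...,0]<.55)&(abs(W[...,1])<.08)&(W[...,2]>.03)
    w=W[m];print(c,len(w),np.median(w,0),w.min(0),w.max(0))
E
```

```text
clock: 14.05
tcp_pos: [0.4434, -0.0142, 0.0854]
eef_rot: [-3.138, -0.152, -0.007]
contact_force: [-0.2, -0.1, 7.6]
width: 0.004
finger_force: 4.0
clock: 14.55
tcp_pos: [0.4569, -0.0128, 0.1342]
eef_rot: [-3.138, -0.15, -0.001]
contact_force: [0.9, 0.4, -0.4]
width: 0.006
finger_force: 0.0
17.05 [ 0.4566 -0.013   0.1335] [[0.995, 0.096, 0.0], [0.096, -0.995, -0.0], [0.0, 0.0, -1.0]] [-0.8  0.6  0.5]
side sad [259 187  14   5  42] [265.8 189. ] depth [ 0.5468 -0.0086  0.0646] plane [ 0.5468 -0.0063  0.062 ]
side yel [295 179  11   9  76] [300.2 183.2] depth [0.6708 0.009  0.0789] plane [0.6708 0.0089 0.079 ]
side base z [0.00827474 0.01084167 0.02468926] rect ((582.2296752929688, -6.795078277587891), (228.068359375, 71.8036117553711), 5.510126113891602)
w sad [ 240   39   26   60 1214] [252.   64.8] depth [ 0.5536 -0.0034  0.0628] plane [ 0.5535 -0.0034  0.062 ]
w base z [0.00937211 0.01034969 0.01907177] rect ((576.9607543945312, -16.515045166015625), (21.967029571533203, 70.38898468017578), 63.31631088256836)
side 78 [ 0.45843136 -0.02726648  0.10937736] [ 0.41973307 -0.03649351  0.09670502] [ 0.48290246 -0.00500667  0.12796729]
w 2462 [ 0.4693967  -0.01167678  0.10444306] [ 0.44890184 -0.0298289   0.09528514] [0.49618832 0.00575071 0.21044335]
```

View pics/m7.png

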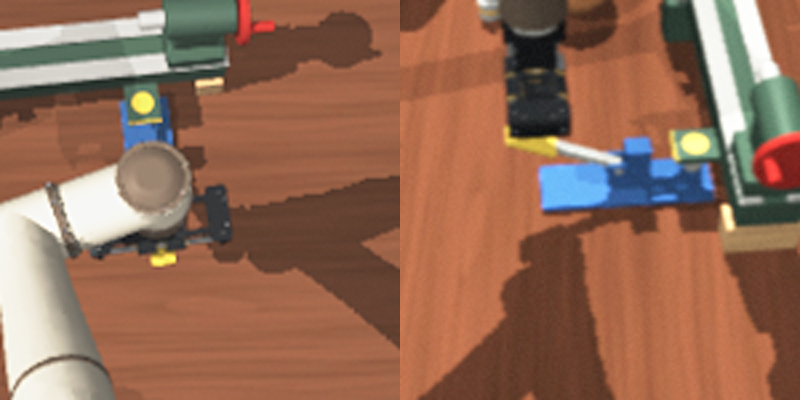

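Handle is all the way back up, the extension is drooped again, and the jack has not moved. Second stroke, then hold.

```bash
python3 -m creep '[[1,-1,0,6,0,0,0],[1,-3,0,13,0,0,0],[1,-4,0,18,0,0,0],[1,-4,0,21,0,0,0],[1,-4,0,24,0,0,0]]'
python3 -m creep '[[1,-3,0,5,0,0,0],[1,-5,0,10,0,0,0],[1,-7,0,15,0,0,0],[1,-9,0,21,0,0,0],[1,-11,0,27,0,0,0]]'
python3 -m creep '[[1,-2,0,6,0,0,0],[1,-3,0,12,0,0,0],[1,-4,0,18,0,0,0],[1,-5,0,24,0,0,0],[1,-5,0,30,0,0,0]]'
python3 -m creep '[[1,0,0,3,0,0,0],[1,0,0,6,0,0,0],[1,0,0,9,0,0,0],[1,0,0,9,0,0,0],[1,0,0,9,0,0,0]]'
python3 -m creep '[[1,0,0,0,0,0,0],[1,0,0,0,0,0,0],[1,0,0,0,0,0,0],[1,0,0,0,0,0,0],[1,0,0,0,0,0,0]]'
python3 meas.py m8; python3 gap.py m8
python3 - <<'E'
from h import *
z=load("m8side");W=cloud(z)
z=load("m8top");W=cloud(z); m=(W[...,2]>.13)&(W[...,2]<.15)&(W[...,0]>.66)
for y in np.arange(-.05,.5,.05):
    q=W[m&(abs(W[...,1]-y)<.01)]; print(y.round(2),np.median(q[:,2]).round(4) if len(q) else 0)
E
```

```text
clock: 17.7
tcp_pos: [0.4528, -0.0134, 0.1096]
eef_rot: [3.138, 0.151, 0.0]
contact_force: [0.1, 0.3, 4.0]
width: 0.006
finger_force: 1.8
clock: 18.2
tcp_pos: [0.444, -0.0142, 0.0847]
eef_rot: [3.137, 0.154, 0.008]
contact_force: [-1.2, -0.6, 17.4]
width: 0.005
finger_force: 8.6
clock: 18.7
tcp_pos: [0.4394, -0.0146, 0.0549]
eef_rot: [3.138, 0.154, 0.009]
contact_force: [-2.2, -0.7, 20.7]
width: 0.003
finger_force: 10.2
clock: 19.2
tcp_pos: [0.4394, -0.0146, 0.047]
eef_rot: [3.138, 0.154, 0.009]
contact_force: [-5.0, -0.7, 29.4]
width: 0.005
finger_force: 14.6
clock: 19.7
tcp_pos: [0.4394, -0.0146, 0.047]
eef_rot: [3.138, 0.154, 0.01]
contact_force: [-5.3, -0.6, 28.6]
width: 0.001
finger_force: 14.5
19.7 [ 0.4394 -0.0146  0.047 ] [[0.995, 0.098, 0.006], [0.098, -0.995, 0.0], [0.006, 0.0, -1.0]] [-5.3 -0.6 28.6]
side sad [249 189  24   6  83] [260.4 191.3] depth [ 0.5272 -0.0094  0.0524] plane [ 0.527  -0.0177  0.062 ]
side yel [296 176  11   9  65] [300.7 179.9] depth [0.6707 0.0084 0.0973] plane [0.6738 0.0252 0.079 ]
side base z [0.00823087 0.01059903 0.02135056] rect ((580.7550048828125, -9.269760131835938), (233.12313842773438, 73.21015930175781), 7.3468852043151855)
w sad [ 236    0   35  182 5911] [252.9  87.4] depth [ 0.5177 -0.0071  0.0526] plane [ 0.5185 -0.0069  0.062 ]
w base z [0.01065062 0.02248611 0.03042722] rect ((519.6607666015625, -27.089191436767578), (85.92527770996094, 43.775611877441406), 22.705413818359375)
-0.05 0.1399
0.0 0.1399
0.05 0.14
0.1 0.1405
0.15 0.1406
0.2 0.1403
0.25 0.1405
0.3 0.1399
0.35 0.1402
0.4 0.1405
0.45 0.1399
```

The extension is level with the bed (about 140 mm all along), the handle is at its stop, and the push is steady at about 29 N. Handing in.

```bash
python3 -c "
from bench import arm
print(arm.job_done())"
```

```text
the job is handed in; nothing more can be done
None
```

The job is handed in: the jack stands with its saddle within about 1 mm of the lift pad's centre, one full stroke was made and released, and the fingers now hold the handle at its stop, with the extension level at about 140 mm along the bed.

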